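Lay out a pile of cleaned centrifuge and heater parts

ROBOT

A 6-joint arm with a two-finger parallel gripper is mounted at the origin on the work surface. World frame = base frame: x ahead of the robot, y to its left, z up, the work surface at z = 0. Lengths are in m, angles in rad, forces in N, time in s.
With the tool pointing down it reaches from about 0.25 to 0.725 m from the base axis. Payload 4 kg.
Tool frame: the origin (TCP) lies midway between the tips of the shut fingers; the grasp point (between the pads) lies 19 mm behind it; z points along the fingers, y is the direction in which the jaws open and shut (so a half turn about z gives the same grasp; the last joint's range is limited). The gripper opens to 85 mm and grips with 20 to 120 N. Pads are 22 mm wide; open, the fingers measure 114 mm over their backs; the gripper's body (76 mm by 85 mm) begins 54 mm behind the grasp point. The pads swing forward as they close: fully open they stand 13 mm farther back than shut.
Start: joints at [-1.244, 0.241, 0.005, 1.335, 0, 1.571], TCP at [0.161, -0.474, 0.231] pointing down, gripper open.
Joint ranges: [-2.72, 2.72], [-1.05, 1.87], [-1.09, 1.28], [-1.99, 2.15], [-1.42, 1.44], [-3.14, 3.14]. Speed limits (rad/s): [2.79, 2.79, 3.14, 3.14, 3.14, 3.14].

INTERFACE

Orientations are given as a unit quaternion [x, y, z, w].
In Python, from workcell import get_obs, camera, camera_model, job_done, masks_of gives the robot as it stands.
- The arm moves only by the tool jog_arm, never from a script. Its argument "deltas" is a list that holds one entry, the list of rows, each a list of 7 numbers: the shift along the tool's x, y, z in mm, then the turn, a rotation vector about the tool's x, y, z in degrees, then the finger opening in mm, from 0 to 85.4. A call has 1 to 5 rows; each row shifts and turns the pose as measured when the row begins, along the tool's axes as they then stand; what a row does not reach is not made up. A row lasts 1/10 s, in which the tool goes at most 50 mm and 8.59 degrees, less where a joint would pass 70% of its speed; a pose out of reach is approached as far as the arm can. A call with a gripper value outside its range is refused whole. The fingers move at their own pace and stop on an object; the grip force is fixed at half the most. Time passes only in rows, so rows that do not move let the fingers close. It gives the time, the measured TCP pose, the force and the opening at its end, in the units of the state.
- get_obs(): the state, without advancing time (a new reading comes with each control period).
- camera(name): name is "scene" or "side" or "wrist"; returns the picture (480x640x3 uint8, red, green, blue); there is no depth.
- camera_model(name): a dict with "fovy" (degrees; the focal length in pixels is half the picture's height over the tangent of half this angle, whatever the lens; pixels are square), "cx", "cy" (the principal point, pixels), "pose" (4x4, takes a point from camera to world coordinates); the wrist camera has in their place "T_tool_cam" (4x4, takes a point from camera to tool coordinates, whose origin is the TCP and whose axes are the flange's). Camera axes: x right, y down, z forward; pixel columns grow to the right and rows downward; lengths in m; the calibration is good to about 2 mm. A picture is of the moment at which its call begins: read the wrist's pose just before it. camera_model takes no time and is no camera call.
- job_done(): hands the job in, once; it reports no verdict.
Trained networks look in the newest picture that a camera, given by its name, has taken for a name from the list of things; names that differ only in an ending like _2 or _b are one class to them, and where a whole thing is asked for, a point or a joint stands for the part that bears it (a point fixed in the world has none). Each returns a list of dicts, best first, with "conf" (0 to 1); they miss things now and then, are a little off and sometimes report something else, mostly with a low value. They report only what shows in the picture. A call takes as long as a camera call. They do not tell look-alikes from the thing itself.
- masks_of(target, camera): "pixels" (480x640 bool, what is visible of it) and "at" ([column, row] in pixels, amid what is visible of it).
The state is a dict: "clock": time; "joint_pos": joint angles; "joint_vel": joint speeds; "tau": joint torques, N m; "eef_pos": TCP position; "tool_rot": TCP orientation; "ft_force": force on the tool from outside, world axes, zero at the start; "ft_torque": the same for the moment, N m; "grip_width": finger opening in m.
Only numpy, scipy, OpenCV 4.12 (cv2) and the standard library are available. Lean on these libraries where they do the work, as an engineer would, in place of code of your own. Each camera call takes 0.05 s, during which the arm holds its last target. There are 200 camera calls.

TASK

The cleaned parts have come back in one pile: take it apart and set each part upright and flat on the floor of its own white enamel place, inside the rim: the locking nut in the small round dish, the rotor in the larger round dish, the heating block in the short tray and the tube rack in the long tray. Set the parts down, do not drop them, and leave the small jar and the small beaker standing where they are.

Things in the scene. Friction and masses are not known exactly. Their poses are not given: they have to be found in the camera images.
- nut: Rotor locking nut, top of the pile: bright steel ribbed cylinder, 28 mm diameter, 30 mm high, about 40 g, standing on the rotor (underside 82 mm above the bench at the start). Origin: centre of the underside; z up.
- rotor: Small centrifuge rotor, second from the top: black anodised disc, 56 mm diameter, 24 mm high, plain upright side, eight small bright tube seats in a ring on its flat top, about 160 g, lying on the heating block (underside 58 mm above the bench at the start). Origin: centre of the underside; z up.
- block: Aluminium heating block, third from the top: 84 x 56 x 28 mm (its x, y, z), twelve dark holes in its flat top, about 340 g, lying on the tube rack (underside 30 mm above the bench at the start), its long side within 0.1 rad of the rack's. Origin: centre of the underside; z up.
- rack: Tube rack, bottom of the pile: grey plastic slab 132 x 64 x 30 mm (its x, y, z), ten dark tube holes in its flat top, about 200 g, standing on the bench. Origin: centre of the underside; z up.
- nut_dish: Place of the locking nut: the smallest round white enamelled dish, inside diameter 48 mm, outside 54 mm, floor 4 mm and rim 10 mm above the bench; fixed. Origin: centre of the underside; z up.
- rotor_dish: Place of the rotor: the larger round white enamelled dish, inside diameter 76 mm, outside 82 mm, floor 4 mm and rim 10 mm above the bench; fixed. Origin: centre of the underside; z up.
- short_tray: Place of the heating block: the smaller rectangular white enamelled tray, inside 104 x 76 mm (its x, y), outside 112 x 84 mm, floor 4 mm and rim 10 mm above the bench; fixed. Origin: centre of the underside; z up.
- long_tray: Place of the tube rack: the longer rectangular white enamelled tray, inside 152 x 84 mm (its x, y), outside 160 x 92 mm, floor 4 mm and rim 10 mm above the bench; fixed. Origin: centre of the underside; z up.
- jar: Small jar with a white cap, 38 mm diameter, 62 mm high, loose bystander to be left alone. Origin: centre of the underside; z up.
- beaker: Small open glass beaker, 40 mm rim diameter, 52 mm high, loose bystander to be left alone. Nearby also stand, unlisted, an amber vial (24 mm diameter, 46 mm high) and, at the edges of the working area, boxes and racks up to 54 mm high. Origin: centre of the underside; z up.
Things that resemble listed ones, but are neither listed nor needed, are in the scene too. Several things have the shape of the rack; the one meant has the colours described above.

How it is judged:
By the outcome, as a careful person would: the job done as asked, in the order asked, and still so for the second after the job is handed in, with the robot touching nothing.
It also fails if it takes over 120 s, if anything falls off the work surface, if the arm or the gripper's body presses on something with over 40 N, if the wrist force passes 120 N, or if a joint passes its speed limit or range.

## Working session

There is one attempt and no reset: what is moved stays moved. The work goes in short steps, Python scripts to look and compute and a tool call to move; the robot and the scene stay as the last step left them, time stands still between calls to the robot, and variables do not carry over. Pictures are saved under pics/ and viewed, about 12 in all and at most 16, crops included, and the job is handed in when it is done.

Besides the shell and the picture viewer there is one more tool, called after "Emit:" as name(argument=value, ...) on one line, values as JSON. jog_arm: Moves the arm, as the interface text tells. Its arguments: {"type":"object","properties":{"deltas":{"type":"array"}},"required":["deltas"]}

```bash
mkdir -p pics; ls
python3 - <<'E'
from workcell import *
import cv2,numpy as np
o=get_obs();print({k:np.round(v,3).tolist() for k,v in o.items()})
for n in("scene","side","wrist"):
    m=camera_model(n);print(n,{k:np.round(v,4).tolist() for k,v in m.items()})
    im=camera(n);cv2.imwrite(f"pics/{n}0.png",im[:,:,::-1])
    if n=="wrist":continue
    for t in("nut","rotor","block","rack","nut_dish","rotor_dish","short_tray","long_tray","jar","beaker"):
        print(n,t,[(round(d["conf"],2),np.round(d["at"]).tolist(),int(d["pixels"].sum())) for d in masks_of(t,n)])
E
```

```text
pics
{'clock': 0.0, 'joint_pos': [-1.244, 0.241, 0.004, 1.335, -0.0, 1.571], 'joint_vel': [-0.001, 0.001, -0.001, -0.001, -0.001, 0.001], 'tau': [-0.0, -37.232, 25.241, 0.017, 0.0, -0.0], 'eef_pos': [0.16, -0.473, 0.23], 'tool_rot': [0.987, 0.163, -0.0, -0.001], 'ft_force': [0.385, 0.005, 0.418], 'ft_torque': [0.019, 0.029, 0.04], 'grip_width': 0.085}
scene {'fovy': 42.922, 'cx': 324.5286, 'cy': 229.2928, 'pose': [[-0.4001, 0.6462, -0.65, 1.4618], [0.9164, 0.2908, -0.2749, 0.5141], [0.0114, -0.7056, -0.7085, 1.1693], [0.0, 0.0, 0.0, 1.0]]}
scene nut [(0.59, [413.0, 245.0], 187)]
scene rotor [(0.8, [410.0, 252.0], 321)]
scene block [(0.81, [400.0, 262.0], 474)]
scene rack [(0.93, [265.0, 184.0], 889), (0.72, [401.0, 268.0], 694), (0.6, [469.0, 314.0], 1705), (0.57, [398.0, 214.0], 1097), (0.34, [293.0, 239.0], 607)]
scene nut_dish [(0.61, [193.0, 202.0], 266)]
scene rotor_dish [(0.57, [292.0, 238.0], 644)]
scene short_tray [(0.63, [326.0, 301.0], 1443)]
scene long_tray [(0.64, [216.0, 264.0], 1865)]
scene jar [(0.55, [249.0, 298.0], 376)]
scene beaker []
side {'fovy': 55.5903, 'cx': 317.4757, 'cy': 233.308, 'pose': [[-0.8569, -0.2978, 0.4207, 0.1364], [-0.5152, 0.4675, -0.7184, 0.7019], [0.0173, -0.8323, -0.554, 0.5749], [0.0, 0.0, 0.0, 1.0]]}
side nut [(0.85, [280.0, 323.0], 488)]
side rotor [(0.82, [281.0, 340.0], 830)]
side block [(0.77, [276.0, 356.0], 825)]
side rack [(0.95, [277.0, 380.0], 1502), (0.86, [399.0, 373.0], 3474), (0.72, [450.0, 240.0], 1585), (0.66, [148.0, 415.0], 5194)]
side nut_dish [(0.54, [410.0, 196.0], 179)]
side rotor_dish [(0.96, [350.0, 254.0], 797)]
side short_tray [(0.98, [244.0, 275.0], 1729)]
side long_tray []
side jar [(0.9, [260.0, 217.0], 462)]
side beaker [(0.8, [318.0, 292.0], 608)]
wrist {'fovy': 62.0791, 'cx': 322.6568, 'cy': 245.5169, 'T_tool_cam': [[0.0001, -0.9451, -0.3268, 0.0841], [1.0, 0.0004, -0.001, -0.0003], [0.0011, -0.3268, 0.9451, -0.1419], [0.0, 0.0, 0.0, 1.0]]}
```

View pics/scene0.png

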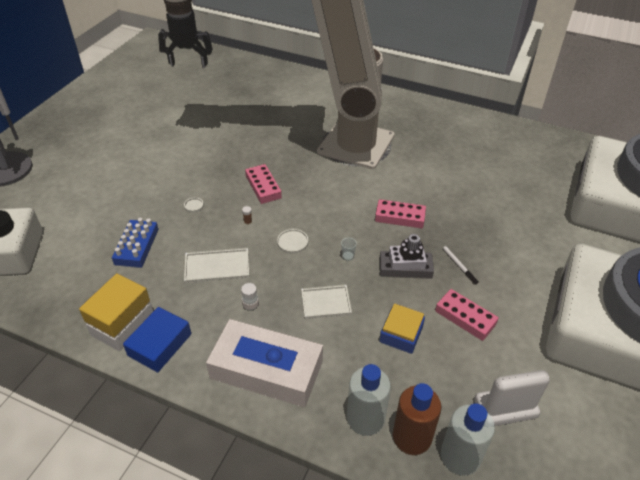

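View pics/side0.png

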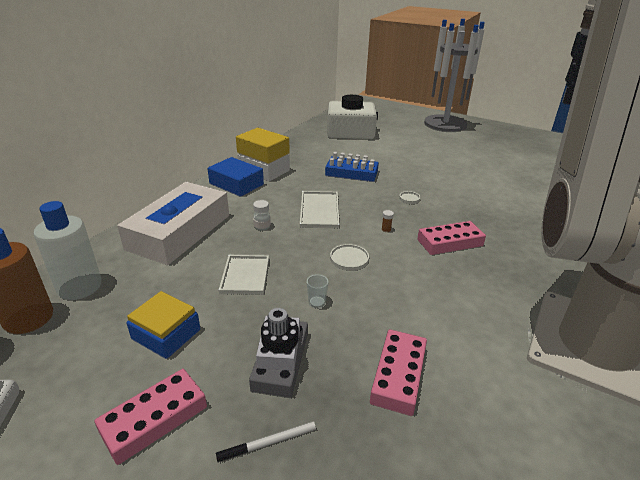

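The scene view shows the pile at about (408,258) with the grey rack at the bottom. The pink racks are look-alikes. Nut dish (193,203), rotor dish (292,240), short tray (327,301), long tray (217,264), beaker (348,249), jar (250,295). The side view agrees.

```bash
cat > h.py <<'E'
from workcell import *
import cv2,numpy as np
from scipy.spatial.transform import Rotation as R
def tool():
    o=get_obs();T=np.eye(4);T[:3,:3]=R.from_quat(o["tool_rot"]).as_matrix();T[:3,3]=o["eef_pos"];return T
def proj(uv,z,n,T=None):
    m=camera_model(n);P=m["pose"] if n!="wrist" else T@np.array(m["T_tool_cam"]);P=np.array(P)
    f=240/np.tan(np.radians(m["fovy"])/2);uv=np.atleast_2d(uv).astype(float)
    d=np.c_[(uv-[m["cx"],m["cy"]])/f,np.ones(len(uv))]@P[:3,:3].T
    return (P[:3,3]+d*((z-P[2,3])/d[:,2])[:,None])[:,:2]
def rect(mask,z,n,T=None):
    c=max(cv2.findContours(mask.astype(np.uint8),0,1)[0],key=cv2.contourArea)[:,0]
    p=proj(c,z,n,T)*1000;(x,y),(w,h),a=cv2.minAreaRect(p.astype(np.float32))
    if w<h:w,h,a=h,w,a+90
    return np.round([x,y,w,h,(a+90)%180-90],1)   # mm, long-side yaw deg
E
python3 - <<'E'
from h import *
for n in("scene","side"):
    camera(n)
    for t,z in(("nut_dish",.008),("rotor_dish",.008),("short_tray",.008),("long_tray",.008)):
        for d in masks_of(t,n)[:1]:print(n,t,round(d["conf"],2),rect(d["pixels"],z,n))
    for t,z in(("nut",.097),("rotor",.075),("block",.045),("rack",.02),("jar",.03),("beaker",.026)):
        for d in masks_of(t,n):print(n,t,round(d["conf"],2),(proj(d["at"],z,n)*1000).round(),rect(d["pixels"],z,n))
print(tool().round(3))
E
```

```text
scene nut_dish 0.73 [ 457.3 -308.4   62.5   52.3   32.8]
scene rotor_dish 0.85 [471.6   3.8  85.   80.2  60.2]
scene short_tray 0.76 [619.1 163.1 111.9  91.2 -59.2]
scene long_tray 0.67 [ 625.8 -135.   161.1  104.4  -59.7]
scene rotor 0.6 [[450. 306.]] [435.4 311.   70.5  54.2  17.1]
scene block 0.91 [[468. 299.]] [436.  305.1  91.4  77.3 -65.8]
scene rack 0.91 [[268. 223.]] [266.2 232.1 132.1  91.2 -77.2]
scene rack 0.81 [[ 312. -159.]] [ 308.9 -167.7  166.3   75.8   47.1]
scene rack 0.76 [[530. 488.]] [527.6 481.9 137.1  83.7  73.1]
scene rack 0.7 [[448. 307.]] [437.3 305.9 133.2  85.9 -69.5]
scene jar 0.55 [[695.  -4.]] [ 6.949e+02 -6.000e-01  7.720e+01  3.530e+01  2.900e+01]
scene beaker 0.59 [[450. 150.]] [451.9 156.1  77.6  36.3  22.4]
side nut_dish 0.72 [ 455.5 -304.4   67.3   51.   -69.5]
side rotor_dish 0.93 [465.8   6.2  91.   80.8 -57.7]
side short_tray 0.69 [615.2 166.5 123.6  86.7 -59.3]
side long_tray 0.61 [ 621.3 -131.6  175.    91.2  -59.3]
side nut 0.71 [[420. 318.]] [427.9 312.8  57.7  29.7 -53.8]
side rotor 0.62 [[421. 324.]] [423.4 317.1  68.7  54.4 -53.1]
side ro
[... 222 characters left out ...]
130.3  37.2 -52.3]
side block 0.24 [[577. 207.]] [584.2 201.4 115.8  81.7 -59.6]
side rack 0.86 [[520. 491.]] [521.  483.3 135.4  86.1  73.2]
side rack 0.74 [[259. 243.]] [260.5 234.  154.5  65.2 -77. ]
side rack 0.63 [[402. 348.]] [431.1 306.5 155.9  69.4 -68.9]
side rack 0.63 [[ 307. -146.]] [ 303.8 -163.4  153.4   97.5   47. ]
side rack 0.54 [[607. 174.]] [604.7 178.1 121.2  84.6 -58.8]
side rack 0.32 [[474. 253.]] [477.3 249.2  67.1  32.9 -55.8]
side jar 0.8 [[701.   1.]] [699.6  -2.9 124.5  33.5 -52.4]
side beaker 0.68 [[457. 149.]] [458.8 151.6  92.1  39.4 -60. ]
[[ 0.947  0.321 -0.     0.16 ]
 [ 0.321 -0.947  0.    -0.474]
 [-0.    -0.    -1.     0.231]
 [ 0.     0.     0.     1.   ]]
```

```bash
cat > plan.py <<'E'
# plan.py x y z(mm) yaw_of_tool_x(deg) width [step] [rows]: prints rows to reach the pose
import sys;from h import *
a=list(map(float,sys.argv[1:]));p=np.array(a[:3]);w=a[4];st=a[5] if len(a)>5 else 50;N=int(a[6]) if len(a)>6 else 20
T=tool();c=T[:3,3]*1000;r=R.from_matrix(T[:3,:3]);c0,s0=np.cos(np.radians(a[3])),np.sin(np.radians(a[3]))
G=R.from_matrix([[c0,s0,0],[s0,-c0,0],[0,0,-1]])
o=get_obs();print("at",c.round(1),"yaw",np.degrees(np.arctan2(T[1,0],T[0,0])).round(1),"q",np.round(o["joint_pos"],2),"w",round(o["grip_width"]*1000,1))
for i in range(N):
    d=p-c;v=(r.inv()*G).as_rotvec(degrees=True);e=np.linalg.norm(v)
    if np.linalg.norm(d)<.4 and e<.3:break
    d*=min(1,st/max(np.linalg.norm(d),1e-9));v*=min(1,8.5/max(e,1e-9))
    d=r.inv().apply(d);d=d.round(1);v=v.round(1)
    print([*(float(k) for k in d),*(float(k)+0. for k in v),w])
    c=c+r.apply(d);r=r*R.from_rotvec(v,degrees=True)
E
python3 plan.py 400 300 250 111 85
```

```text
at [ 160.5 -473.5  231.3] yaw 18.7 q [-1.24  0.24  0.    1.34 -0.    1.57] w 85.4
[29.3, -40.5, -1.2, 0.0, 0.0, -8.5, 85.0]
[35.0, -35.7, -1.2, 0.0, 0.0, -8.5, 85.0]
[39.9, -30.1, -1.1, 0.0, 0.0, -8.5, 85.0]
[43.9, -23.9, -1.2, 0.0, 0.0, -8.5, 85.0]
[46.9, -17.2, -1.1, 0.0, 0.0, -8.5, 85.0]
[49.0, -10.0, -1.2, 0.0, 0.0, -8.5, 85.0]
[49.9, -2.7, -1.1, 0.0, 0.0, -8.5, 85.0]
[49.8, 4.7, -1.2, 0.0, 0.0, -8.5, 85.0]
[48.5, 12.0, -1.1, 0.0, 0.0, -8.5, 85.0]
[46.2, 19.1, -1.2, 0.0, 0.0, -8.5, 85.0]
[42.9, 25.7, -1.1, 0.0, 0.0, -7.3, 85.0]
[39.3, 30.9, -1.2, 0.0, 0.0, 0.0, 85.0]
[39.3, 30.9, -1.1, 0.0, 0.0, 0.0, 85.0]
[39.2, 31.0, -1.2, 0.0, 0.0, 0.0, 85.0]
[39.3, 30.9, -1.1, 0.0, 0.0, 0.0, 85.0]
[39.2, 31.0, -1.2, 0.0, 0.0, 0.0, 85.0]
[7.8, 6.2, -0.2, 0.0, 0.0, 0.0, 85.0]
```

Emit:
jog_arm(deltas=[[[29,-40,-1,0,0,-8.5,85],[35,-36,-1,0,0,-8.5,85],[40,-30,-1,0,0,-8.5,85],[44,-24,-1,0,0,-8.5,85],[47,-17,-1,0,0,-8.5,85]]])

```text
clock: 2.75
eef_pos: [0.2329, -0.2364, 0.234]
tool_rot: [0.858, 0.513, 0.0, 0.0]
ft_force: [1.2, 0.5, 0.3]
grip_width: 0.0851
```

Emit:
jog_arm(deltas=[[[49,-10,-1,0,0,-8.5,85],[50,-3,-1,0,0,-8.5,85],[50,5,-1,0,0,-8.5,85],[48,12,-1,0,0,-8.5,85],[46,19,-1,0,0,-8.5,85]]])

```text
clock: 3.25
eef_pos: [0.3022, 0.004, 0.2408]
tool_rot: [0.61, 0.792, 0.002, 0.005]
ft_force: [0.5, -0.8, 0.2]
grip_width: 0.0849
```

```bash
python3 plan.py 410 290 250 111 85
```

```text
at [302.2   4.  240.8] yaw 104.8 q [ 0.02 -0.17 -0.4   1.33 -0.    1.33] w 84.9
[40.7, 29.0, -1.4, 0.5, 0.3, -6.2, 85.0]
[37.4, 33.2, -1.5, 0.0, 0.0, 0.0, 85.0]
[37.3, 33.2, -1.5, 0.0, 0.0, 0.0, 85.0]
[37.4, 33.2, -1.5, 0.0, 0.0, 0.0, 85.0]
[37.3, 33.2, -1.5, 0.0, 0.0, 0.0, 85.0]
[37.4, 33.2, -1.6, 0.0, 0.0, 0.0, 85.0]
[4.3, 3.9, -0.1, 0.0, 0.0, 0.0, 85.0]
```

Emit:
jog_arm(deltas=[[[41,29,-1.4,0.5,0.3,-6.2,85],[37.4,33.2,-1.5,0,0,0,85],[37.4,33.2,-1.5,0,0,0,85],[37.4,33.2,-1.5,0,0,0,85],[37.4,33.2,-1.5,0,0,0,85]]])

```text
clock: 3.75
eef_pos: [0.3854, 0.24, 0.2504]
tool_rot: [0.561, 0.828, 0.002, 0.003]
ft_force: [1.1, -0.9, 0.2]
grip_width: 0.0851
```

Emit:
jog_arm(deltas=[[[35,30,-1,0,0,0,85],[0,0,0,0,0,0,85]]])

```text
clock: 3.95
eef_pos: [0.4019, 0.2909, 0.2505]
tool_rot: [0.559, 0.829, 0.003, 0.003]
ft_force: [-0.8, -0.0, -0.9]
grip_width: 0.085
```

```bash
cat > look.py <<'E'
import sys;from h import *   # look.py picname: wrist view of pile
T=tool();im=camera("wrist");cv2.imwrite(f"pics/{sys.argv[1]}.png",im[:,:,::-1])
Z=dict(nut=.112,rotor=.082,block=.058,rack=.03,nut_dish=.009,rotor_dish=.009,short_tray=.009,long_tray=.009)
for t in sys.argv[2:]:
    for d in masks_of(t,"wrist")[:2]:print(t,round(d["conf"],2),np.round(d["at"]),int(d["pixels"].sum()),rect(d["pixels"],Z[t],"wrist",T))
E
python3 look.py w1 nut rotor block rack; python3 plan.py 430 312 250 111 85
```

```text
rotor 0.92 [351. 190.] 2365 [426.1 314.   56.8  54.3 -68.1]
block 0.71 [369. 170.] 2594 [418.  336.1  57.1  28.1  21.1]
rack 0.9 [528.  54.] 12017 [517.7 481.2 137.   69.4  72.8]
rack 0.67 [158. 197.] 10687 [264.3 236.3 133.6  70.1 -77.3]
at [400.2 284.7 251.8] yaw 111.7 q [ 0.62  0.21  0.02  1.37 -0.    1.81] w 84.8
[14.3, 37.8, 2.0, 0.4, 0.2, 0.7, 85.0]
```

View pics/w1.png

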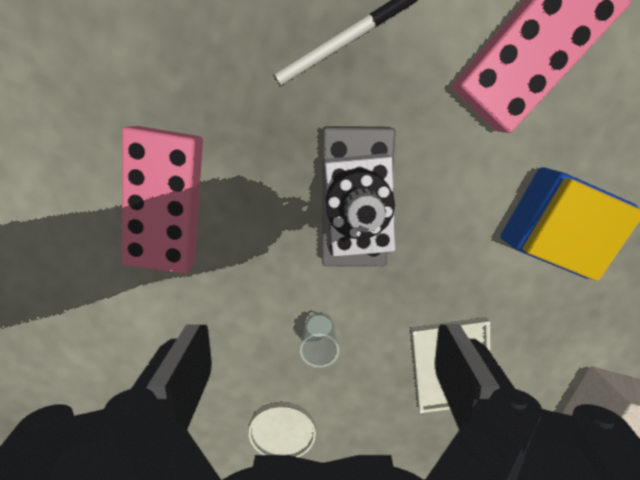

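The wrist view shows the pile near (360,205). The nut top is at (367,213). Block top corners are about (326,162), (391,155), (395,250), (330,256). Rack corners are (325,128), (394,127), (387,266), (323,265).

```bash
cat > pts.py <<'E'
from h import *
E
python3 - <<'E'
from h import *
def f(T):
    g=lambda uv,z:(proj(uv,z,"wrist",T)*1000).round(1)
    print("nut",g([367,213],.112))
    for n,c,z in(("block",[(326,162),(391,155),(395,250),(330,256)],.058),("rack",[(325,128),(394,127),(387,266),(323,265)],.03)):
        p=g(c,z);v=p[2]+p[3]-p[0]-p[1];print(n,p.mean(0),np.linalg.norm(v)/2,"yaw",np.degrees(np.arctan2(v[1],v[0])))
f(tool())
E
python3 plan.py 430 312 180 111 60
```

```text
nut [[426.5 308.3]]
block [430.65 300.  ] 83.67998565965458 yaw -64.13924414884895
rack [430.25 299.8 ] 130.15567601914256 yaw -68.50104794696315
at [400.2 284.7 251.8] yaw 111.7 q [ 0.62  0.21  0.02  1.37 -0.    1.81] w 84.8
[8.8, 22.6, 43.7, 0.4, 0.2, 0.7, 60.0]
[5.8, 14.8, 28.3, 0.0, 0.0, 0.0, 60.0]
```

Emit:
jog_arm(deltas=[[[9,19,35,0.4,0.2,0.7,60],[4,14,20,0,0,0,60],[0,0,0,0,0,0,60],[0,0,0,0,0,0,60]]])

```text
clock: 4.6
eef_pos: [0.4274, 0.3041, 0.1999]
tool_rot: [0.57, 0.822, 0.003, 0.001]
ft_force: [-0.8, -0.1, -0.1]
grip_width: 0.0597
```

```bash
python3 look.py w2 nut rotor block rack; python3 plan.py 427 311 180 111 60
```

```text
nut 0.6 [327. 235.] 1978 [426.1 318.   33.4  27.8 -69.6]
rotor 0.68 [324. 207.] 3329 [426.3 313.9  56.7  56.1  68. ]
rotor 0.52 [470. 363.] 1277 [571.2 246.6  43.   25.4 -58.7]
block 0.9 [342. 185.] 3077 [419.1 333.7  55.5  32.8  22.4]
rack 0.81 [511.  51.] 13593 [516.4 473.2 119.6  69.3  73. ]
rack 0.79 [324. 159.] 4121 [415.9 345.7  63.6  49.7  20.5]
at [427.9 305.4 200.7] yaw 110.6 q [0.62 0.3  0.   1.27 0.   1.83] w 60.0
[5.5, 0.9, 20.7, 0.5, -0.2, -0.4, 60.0]
```

View pics/w2.png

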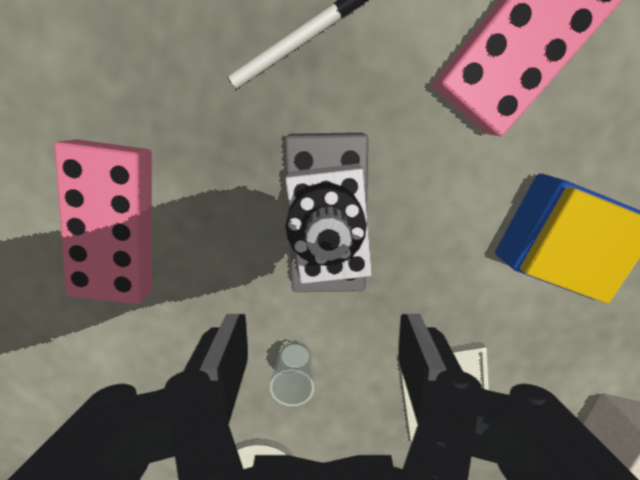

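Nut top centre is at (328,239). Block corners are (286,177), (364,169), (371,276), (293,283). Rack corners are (286,135), (368,134), (366,290), (293,291).

```bash
python3 - <<'E'
from h import *
T=tool();g=lambda uv,z:(proj(uv,z,"wrist",T)*1000).round(1)
print("nut",g([328,239],.112))
for n,c,z in(("block",[(286,177),(364,169),(371,276),(293,283)],.058),("rack",[(286,135),(368,134),(366,290),(293,291)],.03)):
        p=g(c,z);v=p[2]+p[3]-p[0]-p[1];print(n,p.mean(0),np.linalg.norm(v)/2,"yaw",np.degrees(np.arctan2(v[1],v[0])))
E
python3 plan.py 426 310 92 111 60 30
```

```text
nut [[428.1 315.7]]
block [432.95  307.475] 82.56610987566266 yaw -65.53020138754589
rack [432.95  308.675] 129.79180444080433 yaw -68.2477749463881
at [427.9 305.4 200.7] yaw 110.6 q [0.62 0.3  0.   1.27 0.   1.83] w 60.0
[1.3, -0.3, 30.0, 0.5, -0.2, -0.4, 60.0]
[1.4, -0.0, 30.0, 0.0, 0.0, 0.0, 60.0]
[1.4, -0.1, 30.0, 0.0, 0.0, 0.0, 60.0]
[0.9, 0.0, 18.7, 0.0, 0.0, 0.0, 60.0]
```

Emit:
jog_arm(deltas=[[[5,2,30,0.5,-0.2,-0.4,60],[4,1.4,30,0,0,0,60],[0,0,30,0,0,0,60],[0,0,14,0,0,0,60],[0,0,0,0,0,0,60]]])

```text
clock: 5.35
eef_pos: [0.4308, 0.3175, 0.0997]
tool_rot: [0.566, 0.824, 0.005, 0.002]
ft_force: [-1.1, -0.3, -0.3]
grip_width: 0.0595
```

```bash
python3 plan.py 428 315 91 111 60 30
```

```text
at [430.8 317.5  99.7] yaw 111.0 q [ 0.64  0.39 -0.14  1.03 -0.    1.84] w 59.5
[-1.4, -3.6, 8.6, 0.7, -0.1, 0.0, 60.0]
```

Emit:
jog_arm(deltas=[[[-1.4,-3.6,8.5,0.7,-0.1,0,60],[0,0,0,0,0,0,60],[0,0,0,0,0,0,22],[0,0,0,0,0,0,22],[0,0,0,0,0,0,22]]])

```text
clock: 5.85
eef_pos: [0.4299, 0.3164, 0.0951]
tool_rot: [0.566, 0.824, 0.003, 0.001]
ft_force: [0.3, -0.1, -1.1]
grip_width: 0.0258
```

Emit:
jog_arm(deltas=[[[0,0,0,0,0,0,22],[0,0,0,0,0,0,22]]])

```text
clock: 6.05
eef_pos: [0.4304, 0.3167, 0.0959]
tool_rot: [0.566, 0.824, 0.004, 0.001]
ft_force: [0.0, 0.5, -1.0]
grip_width: 0.0254
```

```bash
python3 plan.py 428 315 200 111 22 35
python3 - <<'E'
from h import *
cv2.imwrite("pics/w3.png",camera("wrist")[150:,150:500,::-1])
E
```

```text
at [430.4 316.7  95.9] yaw 111.0 q [ 0.63  0.4  -0.14  1.02  0.    1.84] w 25.4
[-0.1, -0.7, -35.0, 0.4, -0.2, 0.0, 22.0]
[-0.3, -1.0, -35.0, 0.0, 0.0, 0.0, 22.0]
[-0.2, -0.9, -34.1, 0.0, 0.0, 0.0, 22.0]
```

View pics/w3.png

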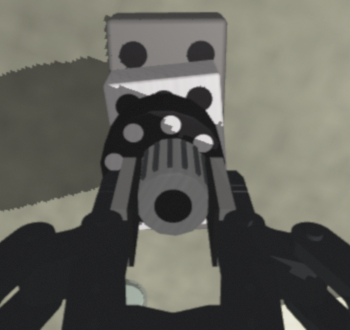

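Run:
```python
from h import *
T=tool();print((proj([323,354],.112,"wrist",T)*1000).round(1))
```

```text
[[430.6 315.7]]
```

Emit:
jog_arm(deltas=[[[0,-0.5,-20,0.4,-0.2,0,20],[0,-1,-35,0,0,0,20],[0,-1,-35,0,0,0,20],[0,0,-35,0,0,0,20],[0,0,0,0,0,0,20]]])

```text
clock: 6.6
eef_pos: [0.4264, 0.3147, 0.223]
tool_rot: [0.566, 0.824, -0.003, -0.001]
ft_force: [0.1, 0.9, -0.2]
grip_width: 0.0255
```

```bash
python3 plan.py 458 -290 160 111 20 45
python3 - <<'E'
from h import *
cv2.imwrite("pics/w4.png",camera("wrist")[:,:,::-1])
E
```

```text
at [426.4 314.7 223. ] yaw 111.0 q [ 0.64  0.31  0.08  1.34 -0.    1.84] w 25.5
[-42.5, -13.8, 4.9, -0.4, 0.1, 0.0, 20.0]
[-42.6, -13.9, 4.7, 0.0, 0.0, 0.0, 20.0]
[-42.6, -13.9, 4.7, 0.0, 0.0, 0.0, 20.0]
[-42.6, -13.9, 4.7, 0.0, 0.0, 0.0, 20.0]
[-42.6, -13.9, 4.7, 0.0, 0.0, 0.0, 20.0]
[-42.6, -13.9, 4.7, 0.0, 0.0, 0.0, 20.0]
[-42.6, -13.9, 4.7, 0.0, 0.0, 0.0, 20.0]
[-42.6, -13.8, 4.7, 0.0, 0.0, 0.0, 20.0]
[-42.6, -13.9, 4.7, 0.0, 0.0, 0.0, 20.0]
[-42.6, -13.9, 4.7, 0.0, 0.0, 0.0, 20.0]
[-42.6, -13.8, 4.6, 0.0, 0.0, 0.0, 20.0]
[-42.6, -13.9, 4.7, 0.0, 0.0, 0.0, 20.0]
[-42.6, -13.9, 4.6, 0.0, 0.0, 0.0, 20.0]
[-22.0, -7.1, 2.4, 0.0, 0.0, 0.0, 20.0]
```

View pics/w4.png

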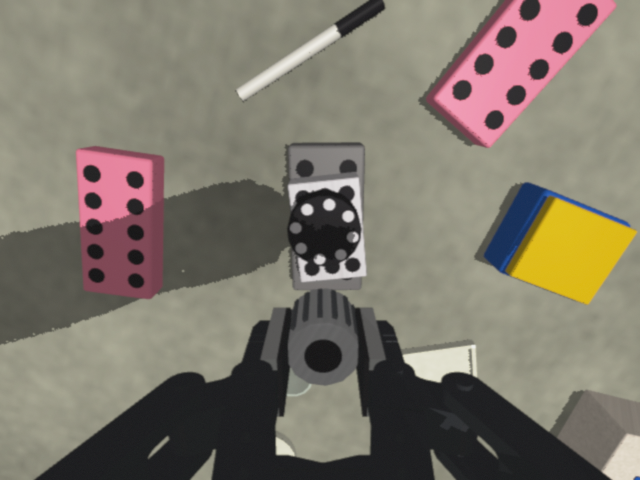

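Emit:
jog_arm(deltas=[[[-42.5,-14,5,-0.4,0.1,0,20],[-42.5,-14,5,0,0,0,20],[-42.5,-14,5,0,0,0,20],[-42.5,-14,5,0,0,0,20],[-42.5,-14,5,0,0,0,20]]])

```text
clock: 7.15
eef_pos: [0.4349, 0.0887, 0.1895]
tool_rot: [0.561, 0.828, -0.003, -0.002]
ft_force: [1.0, -0.4, -0.1]
grip_width: 0.0254
```

Emit:
jog_arm(deltas=[[[-42.5,-14,4,0,0,0,20],[-42.5,-14,4,0,0,0,20],[-42.5,-14,4,0,0,0,20],[-42.5,-14,4,0,0,0,20],[-42.5,-14,4,0,0,0,20]]])

```text
clock: 7.65
eef_pos: [0.4424, -0.1431, 0.1623]
tool_rot: [0.56, 0.828, -0.006, -0.007]
ft_force: [0.7, -0.2, -0.6]
grip_width: 0.0253
```

```bash
python3 plan.py 456 -306 170 111 20 45
```

```text
at [ 442.4 -143.1  162.3] yaw 111.8 q [-0.31  0.23 -0.2   1.16 -0.01  0.88] w 25.3
[-43.0, -13.2, -2.1, -1.0, -0.3, 0.8, 20.0]
[-43.2, -12.6, -2.1, 0.0, 0.0, 0.0, 20.0]
[-43.1, -12.6, -2.1, 0.0, 0.0, 0.0, 20.0]
[-27.4, -8.0, -1.4, 0.0, 0.0, 0.0, 20.0]
```

Emit:
jog_arm(deltas=[[[-43,-13,-2,-1,-0.3,0.8,20],[-43,-12.6,-2,0,0,0,20],[-43,-12.6,-2,0,0,0,20],[-15,-5,-1,0,0,0,20],[0,0,0,0,0,0,20]]])

```text
clock: 8.15
eef_pos: [0.4483, -0.3024, 0.1601]
tool_rot: [0.57, 0.822, -0.001, -0.006]
ft_force: [-0.5, 0.5, -0.9]
grip_width: 0.0255
```

```bash
python3 look.py w5 nut_dish; python3 plan.py 456 -306 100 111 20 35
```

```text
nut_dish 0.67 [327. 236.] 3734 [ 454.  -307.5   54.3   52.9   86.7]
at [ 448.2 -300.   160.2] yaw 110.7 q [-0.59  0.37 -0.01  1.21 -0.    0.62] w 25.6
[-5.2, 3.3, 34.5, -0.5, -0.6, -0.3, 20.0]
[-3.5, 2.1, 25.6, 0.0, 0.0, 0.0, 20.0]
```

View pics/w5.png

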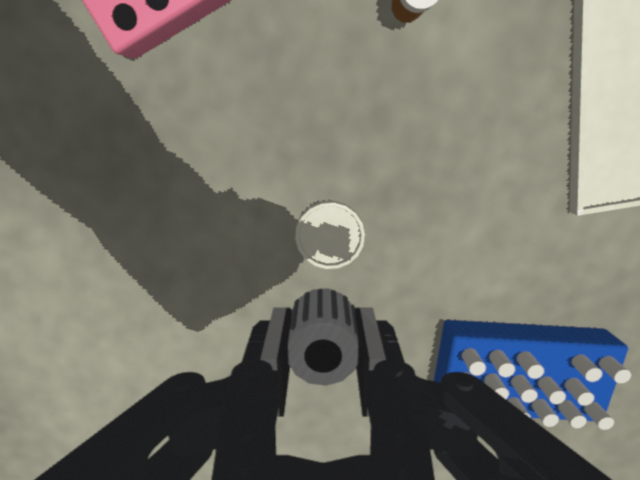

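Dish rim is centred at (331,235), which gives (454,-307). The nut is upright in the grip. Nothing is near the fingers.

Emit:
jog_arm(deltas=[[[-5,2,35,-0.5,-0.6,-0.3,20],[-3,1,35,0,0,0,20],[0,0,25,0,0,0,20],[0,0,15,0,0,0,20],[0,0,0,0,0,0,20]]])

```text
clock: 8.75
eef_pos: [0.4541, -0.2965, 0.0469]
tool_rot: [0.562, 0.827, 0.001, -0.001]
ft_force: [-0.3, 0.9, 0.4]
grip_width: 0.0252
```

```bash
python3 plan.py 454 -307 20 111 20 12
```

```text
at [ 454.1 -296.5   46.9] yaw 111.6 q [-0.58  0.47 -0.17  0.93  0.    0.61] w 25.2
[-4.1, -1.7, 11.2, 0.1, -0.2, 0.6, 20.0]
[-4.1, -1.6, 11.2, 0.0, 0.0, 0.0, 20.0]
[-1.6, -0.7, 4.5, 0.0, 0.0, 0.0, 20.0]
```

Emit:
jog_arm(deltas=[[[-5,-2,8,0.1,-0.2,0.6,20],[-5,-2,8,0,0,0,20],[0,0,6,0,0,0,20],[0,0,0,0,0,0,20],[0,0,0,0,0,0,20]]])

```text
clock: 9.25
eef_pos: [0.4562, -0.3062, 0.026]
tool_rot: [0.565, 0.825, -0.0, 0.002]
ft_force: [0.4, 0.5, -0.6]
grip_width: 0.0255
```

```bash
python3 plan.py 454 -307 18 111 20 3
```

```text
at [ 456.2 -306.2   26. ] yaw 111.2 q [-0.59  0.51 -0.18  0.88 -0.    0.61] w 25.5
[0.0, -0.9, 2.9, 0.1, 0.2, 0.2, 20.0]
[0.0, -0.8, 2.9, 0.0, 0.0, 0.0, 20.0]
[0.0, -0.7, 2.2, 0.0, 0.0, 0.0, 20.0]
```

Emit:
jog_arm(deltas=[[[0,-1,3,0.1,0.2,0.2,20],[0,-1,3,0,0,0,20],[0,0,1.5,0,0,0,20],[0,0,1.5,0,0,0,20],[0,0,0,0,0,0,20]]])

```text
clock: 9.75
eef_pos: [0.4548, -0.3078, 0.0175]
tool_rot: [0.567, 0.824, 0.0, 0.001]
ft_force: [-0.6, 0.2, -1.8]
grip_width: 0.0257
```

Emit:
jog_arm(deltas=[[[0,0,1.5,0,0,0,20],[0,0,1.5,0,0,0,20]]])

```text
clock: 9.95
eef_pos: [0.4551, -0.3081, 0.0166]
tool_rot: [0.567, 0.824, 0.0, 0.002]
ft_force: [-4.4, 2.9, 16.5]
grip_width: 0.0253
```

Emit:
jog_arm(deltas=[[[0,0,-0.5,0,0,0,20],[0,0,0,0,0,0,32],[0,0,0,0,0,0,40],[0,0,0,0,0,0,46],[0,0,0,0,0,0,46]]])

```text
clock: 10.45
eef_pos: [0.4556, -0.3084, 0.0177]
tool_rot: [0.566, 0.824, 0.0, 0.003]
ft_force: [0.3, 0.0, -0.5]
grip_width: 0.0461
```

Emit:
jog_arm(deltas=[[[0,0,-15,0,0,0,46],[0,0,-35,0,0,0,46],[0,0,-45,0,0,0,60],[0,0,-40,0,0,0,75],[0,0,0,0,0,0,75]]])

```text
clock: 10.95
eef_pos: [0.4534, -0.3069, 0.1541]
tool_rot: [0.566, 0.824, 0.0, -0.001]
ft_force: [0.1, -0.6, 0.1]
grip_width: 0.075
```

```bash
python3 plan.py 426 280 200 111 75 50
python3 - <<'E'
from h import *
T=tool();im=camera("wrist");cv2.imwrite("pics/w6.png",im[:,:,::-1])
for n in("nut","nut_dish"):
  for d in masks_of(n,"wrist")[:1]:print(n,d["conf"],rect(d["pixels"],.034 if n=="nut" else .009,"wrist",T))
E
```

```text
at [ 453.4 -306.9  154.1] yaw 111.0 q [-0.6   0.38 -0.01  1.19  0.    0.61] w 75.0
[47.3, 15.7, -3.8, -0.1, -0.1, 0.0, 75.0]
[47.3, 15.7, -3.9, 0.0, 0.0, 0.0, 75.0]
[47.3, 15.7, -3.9, 0.0, 0.0, 0.0, 75.0]
[47.3, 15.7, -3.8, 0.0, 0.0, 0.0, 75.0]
[47.3, 15.7, -3.9, 0.0, 0.0, 0.0, 75.0]
[47.3, 15.6, -3.8, 0.0, 0.0, 0.0, 75.0]
[47.3, 15.7, -3.9, 0.0, 0.0, 0.0, 75.0]
[47.3, 15.6, -3.8, 0.0, 0.0, 0.0, 75.0]
[47.3, 15.7, -3.9, 0.0, 0.0, 0.0, 75.0]
[47.3, 15.6, -3.8, 0.0, 0.0, 0.0, 75.0]
[47.3, 15.6, -3.9, 0.0, 0.0, 0.0, 75.0]
[37.4, 12.4, -3.0, 0.0, 0.0, 0.0, 75.0]
nut 0.79 [ 454.  -305.7   33.8   28.5  -75.7]
nut_dish 0.96 [ 453.6 -307.4   53.7   52.4  -41.9]
```

View pics/w6.png

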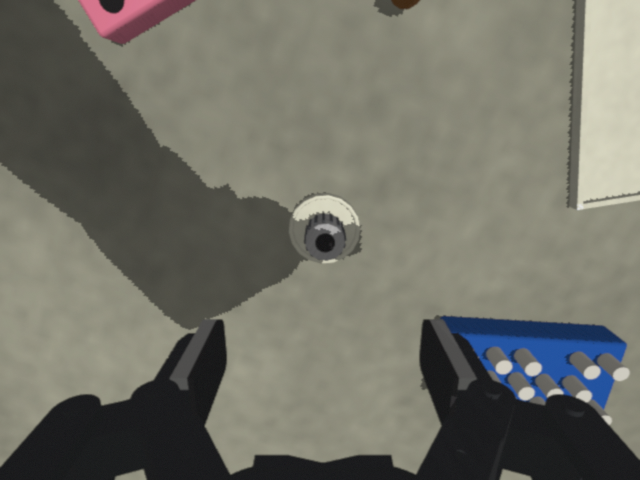

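The nut stands upright in its dish, with its top at (325,240) and the dish at (325,228). Next is the rotor.

Emit:
jog_arm(deltas=[[[47,15.7,-4,-0.1,-0.1,0,75],[47,15.7,-4,0,0,0,75],[47,15.7,-4,0,0,0,75],[47,15.7,-4,0,0,0,75],[47,15.7,-4,0,0,0,75]]])

```text
clock: 11.6
eef_pos: [0.4345, -0.0571, 0.1594]
tool_rot: [0.572, 0.82, -0.002, -0.014]
ft_force: [0.9, 0.3, 1.5]
grip_width: 0.075
```

Emit:
jog_arm(deltas=[[[47,15.7,-4,0,0,0,75],[47,15.7,-4,0,0,0,75],[47,15.7,-4,0,0,0,75],[47,15.7,-4,0,0,0,75],[47,15.7,-4,0,0,0,75]]])

```text
clock: 12.1
eef_pos: [0.4195, 0.1916, 0.1735]
tool_rot: [0.573, 0.82, -0.009, -0.02]
ft_force: [0.7, 0.2, 0.6]
grip_width: 0.0751
```

```bash
python3 plan.py 426 312 170 111 76 45
```

```text
at [419.5 191.6 173.5] yaw 110.1 q [ 0.41  0.23 -0.17  1.21  0.02  1.63] w 75.1
[41.3, 17.8, 1.5, -2.2, -1.3, -0.9, 76.0]
[41.1, 18.3, 1.3, 0.0, 0.0, 0.0, 76.0]
[27.9, 12.5, 0.9, 0.0, 0.0, 0.0, 76.0]
```

Emit:
jog_arm(deltas=[[[41,18,1.5,-2.2,-1.3,-0.9,76],[41,18,0,0,0,0,76],[17,8,0,0,0,0,76],[0,0,0,0,0,0,76],[0,0,0,0,0,0,76]]])

```text
clock: 12.6
eef_pos: [0.419, 0.3076, 0.1619]
tool_rot: [0.562, 0.827, -0.007, -0.002]
ft_force: [0.8, 0.0, 0.2]
grip_width: 0.076
```

```bash
python3 look.py w7 rotor block rack; python3 plan.py 426.5 314 90 111 76 35
```

```text
rotor 0.81 [339. 246.] 6910 [425.8 315.   58.4  54.6 -67.9]
block 0.9 [355. 205.] 4056 [420.8 330.2  55.5  40.3  27.1]
rack 0.92 [338. 169.] 4985 [413.5 354.7  67.3  39.7  12.3]
rack 0.86 [ 93. 232.] 17740 [266.2 237.7 137.1  75.8 -77.4]
at [420.2 306.8 163.5] yaw 111.5 q [ 0.63  0.33 -0.06  1.2  -0.    1.83] w 75.8
[2.2, 4.4, 34.6, -0.6, 0.2, 0.5, 76.0]
[2.1, 4.1, 34.7, 0.0, 0.0, 0.0, 76.0]
[0.2, 0.5, 4.1, 0.0, 0.0, 0.0, 76.0]
```

Emit:
jog_arm(deltas=[[[3,4.4,35,-0.6,0.2,0.5,76],[3,4,30,0,0,0,76],[0,0,4,0,0,0,76],[0,0,0,0,0,0,76],[0,0,0,0,0,0,76]]])

```text
clock: 13.3
eef_pos: [0.429, 0.3113, 0.0967]
tool_rot: [0.57, 0.822, 0.003, 0.001]
ft_force: [-0.2, 0.0, 1.2]
grip_width: 0.0761
```

```bash
python3 plan.py 426 314.5 64 111 76 10
```

```text
at [429.  311.3  96.7] yaw 110.5 q [ 0.63  0.39 -0.15  1.02 -0.    1.84] w 76.1
[1.2, -0.6, 9.9, 0.3, -0.1, -0.5, 76.0]
[1.2, -0.5, 9.9, 0.0, 0.0, 0.0, 76.0]
[1.2, -0.5, 9.9, 0.0, 0.0, 0.0, 76.0]
[0.4, -0.1, 3.0, 0.0, 0.0, 0.0, 76.0]
```

Emit:
jog_arm(deltas=[[[1.5,-0.5,12,0.3,-0.1,-0.5,76],[1.5,-0.5,12,0,0,0,76],[1,-0.5,8,0,0,0,76],[0,0,3,0,0,0,76],[0,0,0,0,0,0,76]]])

```text
clock: 13.8
eef_pos: [0.4279, 0.3158, 0.0622]
tool_rot: [0.566, 0.824, 0.003, 0.001]
ft_force: [-0.3, -0.7, -0.2]
grip_width: 0.076
```

```bash
python3 plan.py 426 314.5 64 111 76 10
```

```text
at [427.9 315.8  62.2] yaw 111.0 q [ 0.64  0.43 -0.19  0.94 -0.    1.84] w 76.0
[-0.5, -2.2, -1.8, 0.3, -0.1, 0.0, 76.0]
```

Emit:
jog_arm(deltas=[[[-0.5,-2,-2,0.3,-0.1,0,76],[0,0,0,0,0,0,60],[0,0,0,0,0,0,52],[0,0,0,0,0,0,48],[0,0,0,0,0,0,48]]])

```text
clock: 14.3
eef_pos: [0.4263, 0.3149, 0.0653]
tool_rot: [0.566, 0.824, 0.0, 0.0]
ft_force: [-0.5, -0.1, -1.9]
grip_width: 0.0537
```

Emit:
jog_arm(deltas=[[[0,0,0,0,0,0,46],[0,0,-8,0,0,0,46],[0,0,-20,0,0,0,46],[0,0,-30,0,0,0,46],[0,0,-30,0,0,0,46]]])

```text
clock: 14.8
eef_pos: [0.4224, 0.312, 0.1511]
tool_rot: [0.566, 0.824, -0.007, -0.002]
ft_force: [1.2, 0.7, -1.8]
grip_width: 0.0535
```

```bash
python3 plan.py 460 20 150 111 46 40
python3 - <<'E'
from h import *
im=camera("wrist");cv2.imwrite("pics/w8.png",im[:,:,::-1])
E
```

```text
at [422.4 312.  151.1] yaw 111.0 q [ 0.64  0.35 -0.06  1.18 -0.    1.84] w 53.5
[-38.9, -9.4, 0.4, -0.7, 0.3, 0.0, 46.0]
[-38.9, -9.5, 0.1, 0.0, 0.0, 0.0, 46.0]
[-38.9, -9.4, 0.1, 0.0, 0.0, 0.0, 46.0]
[-38.9, -9.5, 0.1, 0.0, 0.0, 0.0, 46.0]
[-38.9, -9.5, 0.2, 0.0, 0.0, 0.0, 46.0]
[-38.9, -9.4, 0.1, 0.0, 0.0, 0.0, 46.0]
[-38.9, -9.5, 0.2, 0.0, 0.0, 0.0, 46.0]
[-13.8, -3.3, 0.1, 0.0, 0.0, 0.0, 46.0]
```

View pics/w8.png

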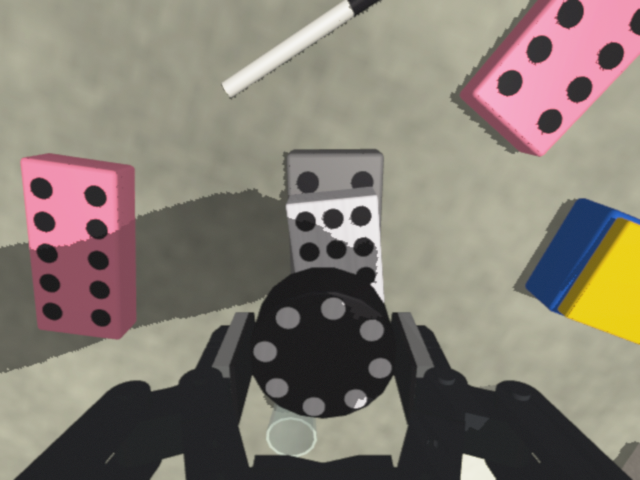

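Rotor held level and centred at (322,345), with the block undisturbed.

Emit:
jog_arm(deltas=[[[-39,-9.5,0,-0.7,0.3,0,46],[-39,-9.5,0,0,0,0,46],[-39,-9.5,0,0,0,0,46],[-39,-9.5,0,0,0,0,46],[-39,-9.5,0,0,0,0,46]]])

```text
clock: 15.35
eef_pos: [0.4547, 0.1159, 0.1604]
tool_rot: [0.561, 0.827, 0.011, 0.004]
ft_force: [0.2, 0.8, -1.7]
grip_width: 0.0534
```

```bash
python3 plan.py 468 5 150 111 46 40
```

```text
at [454.7 115.9 160.4] yaw 111.7 q [ 0.24  0.21 -0.23  1.11  0.01  1.44] w 53.4
[-38.5, -10.3, 3.2, 1.3, -0.3, 0.7, 46.0]
[-38.6, -9.7, 3.7, 0.0, 0.0, 0.0, 46.0]
[-31.1, -7.9, 3.0, 0.0, 0.0, 0.0, 46.0]
```

Emit:
jog_arm(deltas=[[[-38.5,-10,3,1.3,-0.3,0.7,46],[-38.5,-10,3.5,0,0,0,46],[-22,-6,3,0,0,0,46],[0,0,0,0,0,0,46],[0,0,0,0,0,0,46]]])

```text
clock: 15.85
eef_pos: [0.4671, 0.0053, 0.1519]
tool_rot: [0.57, 0.822, 0.001, 0.001]
ft_force: [0.6, 0.1, -2.0]
grip_width: 0.0536
```

```bash
python3 look.py w9 rotor_dish;python3 plan.py 468 5 70 111 46 35
```

```text
rotor_dish 0.58 [318. 223.] 8685 [464.6   7.8  80.8  75.4  22.7]
at [467.1   6.1 151.9] yaw 110.6 q [ 0.01  0.23 -0.23  1.11 -0.    1.22] w 53.4
[-0.5, 0.1, 35.0, 0.1, 0.1, -0.4, 46.0]
[-0.6, 0.2, 35.0, 0.0, 0.0, 0.0, 46.0]
[-0.3, 0.0, 11.9, 0.0, 0.0, 0.0, 46.0]
```

View pics/w9.png

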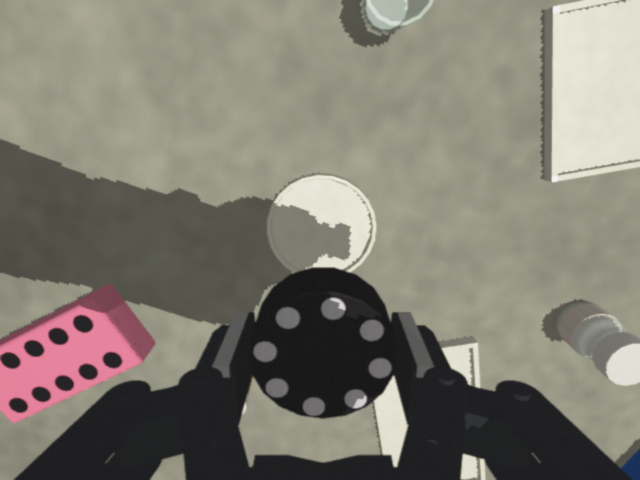

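Dish circle centre at about (321,226), partly hidden by the rotor; estimate (466.5, 5). All clear for the descent.

Emit:
jog_arm(deltas=[[[-0.5,0,35,0.1,0.1,-0.4,46],[-0.5,0,35,0,0,0,46],[0,0,25,0,0,0,46],[0,0,15,0,0,0,46],[0,0,0,0,0,0,46]]])

```text
clock: 16.45
eef_pos: [0.4708, 0.0118, 0.0412]
tool_rot: [0.562, 0.827, 0.003, 0.003]
ft_force: [-0.9, 0.0, -1.3]
grip_width: 0.0536
```

```bash
python3 plan.py 466.5 5 14 111 46 10
```

```text
at [470.8  11.8  41.2] yaw 111.6 q [ 0.02  0.36 -0.38  0.83  0.    1.22] w 53.6
[-1.7, -2.4, 9.6, 0.5, 0.0, 0.6, 46.0]
[-1.7, -2.3, 9.6, 0.0, 0.0, 0.0, 46.0]
[-1.4, -1.9, 8.0, 0.0, 0.0, 0.0, 46.0]
```

Emit:
jog_arm(deltas=[[[-1.8,-2.5,9,0.5,0,0.6,46],[-1.8,-2.5,8,0,0,0,46],[-1,-1.5,5,0,0,0,46],[0,0,2,0,0,0,46],[0,0,0,0,0,0,46]]])

```text
clock: 16.95
eef_pos: [0.4686, 0.0068, 0.018]
tool_rot: [0.565, 0.825, 0.001, 0.002]
ft_force: [-0.1, -0.3, -1.5]
grip_width: 0.0533
```

```bash
python3 plan.py 466.5 5 12 111 46 10
```

```text
at [468.6   6.8  18. ] yaw 111.2 q [ 0.01  0.39 -0.41  0.77 -0.    1.22] w 53.3
[-0.9, -2.6, 6.0, 0.2, 0.1, 0.2, 46.0]
```

Emit:
jog_arm(deltas=[[[-0.9,-2,3,0.2,0.1,0.2,46],[0,0,2,0,0,0,46],[0,0,1.5,0,0,0,46],[0,0,0,0,0,0,46]]])

```text
clock: 17.35
eef_pos: [0.4681, 0.0048, 0.0121]
tool_rot: [0.567, 0.824, 0.001, 0.001]
ft_force: [-0.2, 0.6, -1.5]
grip_width: 0.0534
```

Emit:
jog_arm(deltas=[[[0,0,1.3,0,0,0,46],[0,0,0.7,0,0,0,46]]])

```text
clock: 17.55
eef_pos: [0.4684, 0.0047, 0.011]
tool_rot: [0.567, 0.824, 0.001, 0.002]
ft_force: [-3.5, -0.4, 10.5]
grip_width: 0.0533
```

Contact felt. Release and rise.

Emit:
jog_arm(deltas=[[[0,0,0,0,0,0,58],[0,0,0,0,0,0,64],[0,0,0,0,0,0,70],[0,0,0,0,0,0,72],[0,0,0,0,0,0,72]]])

```text
clock: 18.05
eef_pos: [0.4698, 0.0048, 0.0119]
tool_rot: [0.567, 0.824, 0.002, 0.003]
ft_force: [-1.0, -0.4, -0.0]
grip_width: 0.0725
```

Emit:
jog_arm(deltas=[[[0,0,-15,0,0,0,72],[0,0,-35,0,0,0,72],[0,0,-45,0,0,0,72],[0,0,-40,0,0,0,72],[0,0,0,0,0,0,72]]])

```text
clock: 18.55
eef_pos: [0.4671, 0.0049, 0.1496]
tool_rot: [0.567, 0.824, 0.0, 0.0]
ft_force: [1.5, -0.1, -0.5]
grip_width: 0.072
```

```bash
python3 plan.py 433 295 170 114.5 75 50
python3 - <<'E'
from h import *
T=tool();im=camera("wrist");cv2.imwrite("pics/w10.png",im[:,:,::-1])
for n,z in(("rotor",.028),("rotor_dish",.009)):
  for d in masks_of(n,"wrist")[:1]:print(n,d["conf"],rect(d["pixels"],z,"wrist",T))
E
```

```text
at [467.1   4.9 149.6] yaw 111.0 q [ 0.01  0.23 -0.23  1.11 -0.    1.22] w 72.0
[48.3, 12.3, -3.5, 0.0, 0.0, -3.5, 75.0]
[47.5, 15.2, -3.5, 0.0, 0.0, 0.0, 75.0]
[47.5, 15.2, -3.5, 0.0, 0.0, 0.0, 75.0]
[47.5, 15.2, -3.5, 0.0, 0.0, 0.0, 75.0]
[47.5, 15.2, -3.5, 0.0, 0.0, 0.0, 75.0]
[40.8, 13.0, -3.0, 0.0, 0.0, 0.0, 75.0]
rotor 0.69 [468.1   4.6  59.   54.4 -69. ]
rotor_dish 0.9 [466.2   4.3  81.5  80.7 -69. ]
```

View pics/w10.png

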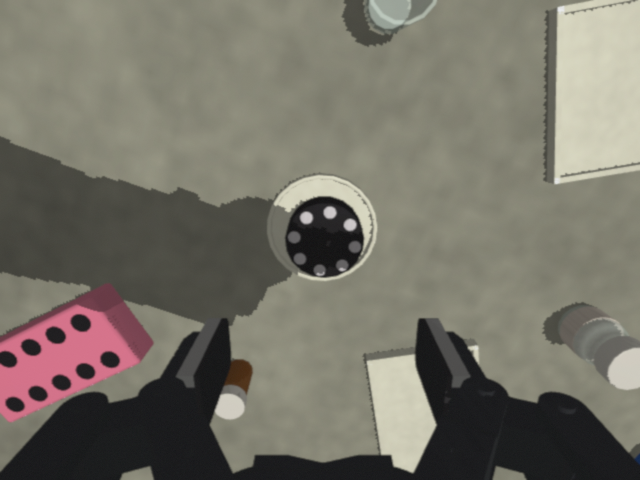

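The rotor lies flat in its dish, with its top at (325,238) inside the rim. Next is the block.

Emit:
jog_arm(deltas=[[[48,12,-3.5,0,0,-3.5,75],[47.5,15,-3.5,0,0,0,75],[47.5,15,-3.5,0,0,0,75],[47.5,15,-3.5,0,0,0,75],[47.5,15,-3.5,0,0,0,75]]])

```text
clock: 19.2
eef_pos: [0.4293, 0.2491, 0.1512]
tool_rot: [0.548, 0.837, -0.011, -0.009]
ft_force: [1.4, -0.5, 0.1]
grip_width: 0.0752
```

```bash
python3 plan.py 433 300 170 114.5 76 45
```

```text
at [429.3 249.1 151.2] yaw 113.6 q [ 0.52  0.31 -0.12  1.17  0.01  1.68] w 75.2
[37.4, 19.2, -16.0, -1.6, -0.2, -0.9, 76.0]
[7.8, 4.2, -3.2, 0.0, 0.0, 0.0, 76.0]
```

Emit:
jog_arm(deltas=[[[37,19,-16,-1.6,-0.2,-0.9,76],[0,0,0,0,0,0,76],[0,0,0,0,0,0,76],[0,0,0,0,0,0,76]]])

```text
clock: 19.6
eef_pos: [0.4266, 0.2957, 0.1584]
tool_rot: [0.537, 0.844, -0.006, -0.003]
ft_force: [-0.5, -0.7, -0.1]
grip_width: 0.076
```

```bash
python3 look.py w11 block rack;python3 plan.py 433 307.5 75 114.5 76 35
```

```text
block 0.64 [341. 229.] 11360 [432.  308.3  86.7  55.5 -62.9]
rack 0.91 [556.  62.] 15790 [511.9 460.3  94.9  69.4  73.5]
rack 0.88 [ 80. 203.] 19466 [265.9 237.4 135.6  75.3 -77.9]
at [427.1 295.1 159. ] yaw 115.0 q [ 0.6   0.33 -0.06  1.19  0.    1.74] w 76.3
[3.7, 4.8, 34.5, -0.8, 0.1, 0.5, 76.0]
[3.6, 4.3, 34.5, 0.0, 0.0, 0.0, 76.0]
[1.6, 1.8, 15.0, 0.0, 0.0, 0.0, 76.0]
```

View pics/w11.png

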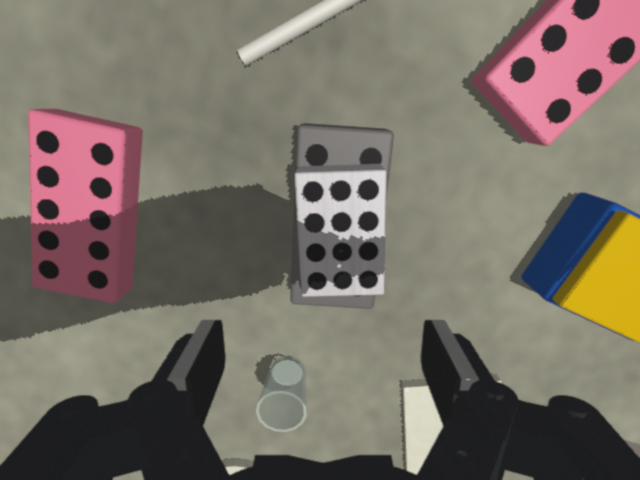

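Block top spans (296,170) to (386,296), aligned with the tool and undisturbed. Descend.

Emit:
jog_arm(deltas=[[[5,4.5,35,-0.8,0.1,0,76],[4.5,4,35,0,0,0,76],[1,1,12,0,0,0,76],[0,0,0,0,0,0,76],[0,0,0,0,0,0,76]]])

```text
clock: 20.25
eef_pos: [0.4342, 0.3036, 0.0759]
tool_rot: [0.542, 0.84, 0.002, 0.001]
ft_force: [-0.0, 0.6, -0.3]
grip_width: 0.0759
```

```bash
python3 plan.py 432.3 308 38 115 76 10
```

```text
at [434.2 303.6  75.9] yaw 114.4 q [ 0.61  0.41 -0.18  0.98 -0.    1.76] w 75.9
[1.3, -0.0, 9.9, 0.2, 0.0, -0.6, 76.0]
[1.2, 0.0, 9.9, 0.0, 0.0, 0.0, 76.0]
[1.3, 0.1, 9.9, 0.0, 0.0, 0.0, 76.0]
[1.0, 0.0, 8.2, 0.0, 0.0, 0.0, 76.0]
```

Emit:
jog_arm(deltas=[[[1.5,0,13,0.2,0,-0.6,76],[1.5,0,12,0,0,0,76],[1,0,8,0,0,0,76],[0.5,0,4,0,0,0,76],[0,0,0,0,0,0,76]]])

```text
clock: 20.75
eef_pos: [0.4343, 0.308, 0.0384]
tool_rot: [0.538, 0.843, 0.002, 0.001]
ft_force: [0.3, -0.6, -0.7]
grip_width: 0.0763
```

```bash
python3 plan.py 432.3 308 38 115 76 10
```

```text
at [434.3 308.   38.4] yaw 114.9 q [ 0.62  0.46 -0.21  0.89 -0.    1.75] w 76.3
[0.8, -1.8, 0.4, 0.3, -0.1, -0.1, 76.0]
```

Emit:
jog_arm(deltas=[[[0.8,-1.8,0,0.3,-0.1,0,76],[0,0,0,0,0,0,60],[0,0,0,0,0,0,52],[0,0,0,0,0,0,48],[0,0,0,0,0,0,46]]])

```text
clock: 21.25
eef_pos: [0.4323, 0.3086, 0.0393]
tool_rot: [0.538, 0.843, -0.0, 0.0]
ft_force: [0.5, -0.2, -0.8]
grip_width: 0.0547
```

Emit:
jog_arm(deltas=[[[0,0,0,0,0,0,46],[0,0,-8,0,0,0,46],[0,0,-20,0,0,0,46],[0,0,-30,0,0,0,46],[0,0,-30,0,0,0,46]]])

```text
clock: 21.75
eef_pos: [0.4274, 0.305, 0.1242]
tool_rot: [0.538, 0.843, -0.008, -0.003]
ft_force: [0.9, 0.2, -3.8]
grip_width: 0.0547
```

```bash
python3 plan.py 610 178 140 120.5 46 40
```

```text
at [427.4 305.  124.2] yaw 114.9 q [ 0.62  0.37 -0.1   1.11 -0.    1.76] w 54.7
[-34.5, 20.0, -3.0, -0.9, 0.2, -5.6, 46.0]
[-36.3, 16.6, -2.9, 0.0, 0.0, 0.0, 46.0]
[-36.3, 16.7, -2.8, 0.0, 0.0, 0.0, 46.0]
[-36.3, 16.7, -2.9, 0.0, 0.0, 0.0, 46.0]
[-36.3, 16.6, -2.8, 0.0, 0.0, 0.0, 46.0]
[-20.7, 9.6, -1.7, 0.0, 0.0, 0.0, 46.0]
```

Emit:
jog_arm(deltas=[[[-34,20,-5,-0.9,0.2,-5.6,46],[-36,16.6,-4,0,0,0,46],[-36,16.6,-4,0,0,0,46],[-36,16.6,-3,0,0,0,46],[-36,16.6,-3,0,0,0,46]]])

```text
clock: 22.25
eef_pos: [0.5929, 0.1952, 0.1508]
tool_rot: [0.489, 0.872, 0.004, 0.0]
ft_force: [0.1, 0.1, -3.3]
grip_width: 0.0549
```

```bash
python3 plan.py 605 180 150 120.5 46 40
```

```text
at [592.9 195.2 150.8] yaw 121.4 q [0.32 0.52 0.21 1.25 0.   1.34] w 54.9
[-19.2, 2.4, 0.7, 0.4, -0.2, 0.9, 46.0]
```

Emit:
jog_arm(deltas=[[[-12,2,0,0.4,-0.2,0.9,46],[0,0,0,0,0,0,46],[0,0,0,0,0,0,46],[0,0,0,0,0,0,46]]])

```text
clock: 22.65
eef_pos: [0.6029, 0.182, 0.1498]
tool_rot: [0.499, 0.867, -0.001, -0.001]
ft_force: [0.3, 0.1, -4.1]
grip_width: 0.0545
```

```bash
python3 look.py w12 short_tray;python3 plan.py 616 165 70 120.5 46 35
```

```text
short_tray 0.84 [328. 205.] 5567 [595.7 198.6  84.   36.5  31. ]
short_tray 0.38 [322. 335.] 33398 [654.2  91.7 208.9 126.7 -57.9]
at [602.9 182.4 150. ] yaw 120.2 q [ 0.29  0.54  0.24  1.27 -0.    1.34] w 54.7
[-9.1, 1.2, 33.8, -0.1, 0.0, -0.3, 46.0]
[-9.1, 1.1, 33.8, 0.0, 0.0, 0.0, 46.0]
[-3.4, 0.4, 12.4, 0.0, 0.0, 0.0, 46.0]
```

View pics/w12.png

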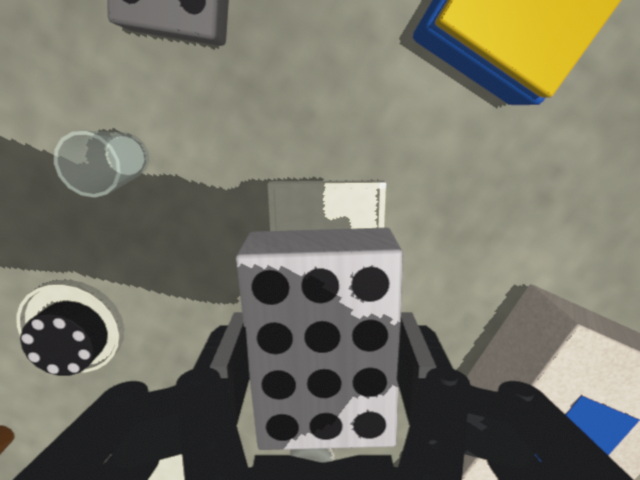

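Tray's far edge runs from (267,181) to (386,181), giving a tray centre of about (615.5,166) and yaw −59. The block is held square. Descend.

Emit:
jog_arm(deltas=[[[-9,1,34,-0.1,0,-0.6,46],[-9,1,34,0,0,0,46],[-3,0,22,0,0,0,46],[0,0,10,0,0,0,46],[0,0,0,0,0,0,46]]])

```text
clock: 23.25
eef_pos: [0.6135, 0.1708, 0.0503]
tool_rot: [0.49, 0.872, 0.002, 0.001]
ft_force: [-1.0, -0.4, -3.6]
grip_width: 0.0549
```

```bash
python3 plan.py 615.5 166 17 121 46 10
```

```text
at [613.5 170.8  50.3] yaw 121.3 q [0.27 0.63 0.12 1.06 0.   1.3 ] w 54.9
[-1.5, -0.3, 9.9, 0.2, 0.0, 0.3, 46.0]
[-1.5, -0.2, 9.9, 0.0, 0.0, 0.0, 46.0]
[-1.6, -0.3, 9.9, 0.0, 0.0, 0.0, 46.0]
[-0.6, -0.1, 3.6, 0.0, 0.0, 0.0, 46.0]
```

Emit:
jog_arm(deltas=[[[-2,-0.5,12,0.2,0,0.3,46],[-2,-0.5,10,0,0,0,46],[-1.5,-0.5,7,0,0,0,46],[0,0,2,0,0,0,46],[0,0,0,0,0,0,46]]])

```text
clock: 23.75
eef_pos: [0.6172, 0.1672, 0.0209]
tool_rot: [0.491, 0.871, 0.002, 0.002]
ft_force: [-0.4, 0.8, -3.9]
grip_width: 0.0547
```

```bash
python3 plan.py 615.5 166 14 121 46 10
```

```text
at [617.2 167.2  20.9] yaw 121.1 q [0.26 0.66 0.09 0.99 0.   1.29] w 54.7
[-0.1, -2.1, 6.9, 0.4, 0.1, 0.1, 46.0]
```

Emit:
jog_arm(deltas=[[[0,-2,3.5,0.4,0.1,0,46],[0,0,2,0,0,0,46],[0,0,1.5,0,0,0,46],[0,0,0,0,0,0,46]]])

```text
clock: 24.15
eef_pos: [0.6165, 0.1662, 0.0146]
tool_rot: [0.492, 0.871, 0.0, 0.001]
ft_force: [-0.7, 0.5, -3.4]
grip_width: 0.055
```

Emit:
jog_arm(deltas=[[[0,0,1,0,0,0,46],[0,0,1,0,0,0,46],[0,0,0.5,0,0,0,46]]])

```text
clock: 24.45
eef_pos: [0.6167, 0.1663, 0.0134]
tool_rot: [0.491, 0.871, 0.001, 0.001]
ft_force: [-0.7, -0.6, -0.3]
grip_width: 0.0548
```

Touching (weight 3.5 N taken off). A touch lower, then release.

Emit:
jog_arm(deltas=[[[0,0,0.7,0,0,0,46],[0,0,0,0,0,0,58],[0,0,0,0,0,0,66],[0,0,0,0,0,0,72],[0,0,0,0,0,0,72]]])

```text
clock: 24.95
eef_pos: [0.6192, 0.167, 0.015]
tool_rot: [0.491, 0.871, 0.003, 0.003]
ft_force: [-0.5, -0.3, 0.4]
grip_width: 0.0722
```

Emit:
jog_arm(deltas=[[[0,0,-15,0,0,0,72],[0,0,-35,0,0,0,72],[0,0,-45,0,0,0,80],[0,0,-40,0,0,0,85],[0,0,0,0,0,0,85]]])

```text
clock: 25.45
eef_pos: [0.6177, 0.1666, 0.1573]
tool_rot: [0.491, 0.871, 0.002, 0.003]
ft_force: [0.8, 0.1, 0.1]
grip_width: 0.0849
```

```bash
python3 - <<'E'
from h import *
T=tool();im=camera("wrist");cv2.imwrite("pics/w13.png",im[:,:,::-1])
for n,z in(("block",.032),("short_tray",.009)):
  for d in masks_of(n,"wrist")[:1]:print(n,d["conf"],rect(d["pixels"],z,"wrist",T))
E
python3 plan.py 433 295 170 111.5 85 50
```

```text
block 0.72 [474.   14.3  71.3  53.8  71.9]
short_tray 0.71 [620.  160.5  95.7  61.2 -57.2]
at [613.7 165.6 149.7] yaw 121.1 q [ 0.26  0.56  0.26  1.28 -0.    1.29] w 84.9
[45.7, -19.7, -4.4, -0.3, 0.0, 8.5, 85.0]
[42.3, -26.2, -4.5, 0.0, 0.0, 1.1, 85.0]
[41.8, -27.0, -4.5, 0.0, 0.0, 0.0, 85.0]
[41.8, -27.0, -4.5, 0.0, 0.0, 0.0, 85.0]
[19.6, -12.6, -2.1, 0.0, 0.0, 0.0, 85.0]
```

View pics/w13.png

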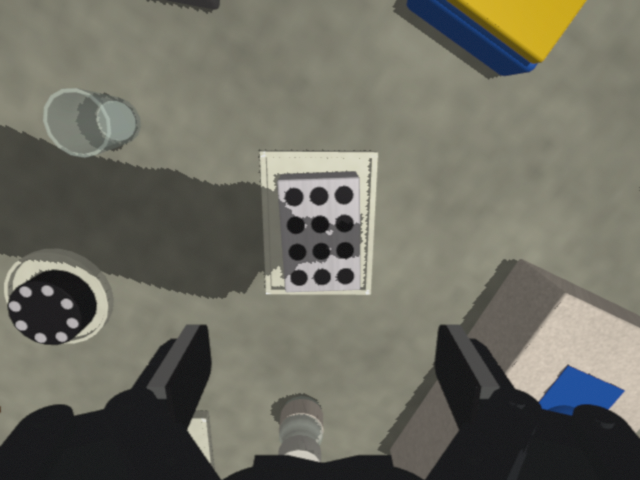

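Block flat in its tray: block (279–360, 175–290), rim (260–377, 152–294). Next is the rack.

Emit:
jog_arm(deltas=[[[45.7,-20,-4,-0.3,0,8.5,85],[42,-26,-4,0,0,1,85],[42,-27,-4,0,0,0,85],[42,-27,-4,0,0,0,85],[10,-7,-2,0,0,0,85]]])

```text
clock: 26.1
eef_pos: [0.4355, 0.2857, 0.1569]
tool_rot: [0.568, 0.823, -0.008, -0.005]
ft_force: [0.6, -0.0, 1.1]
grip_width: 0.0848
```

Emit:
jog_arm(deltas=[[[0,0,0,0,0,0,85],[0,0,0,0,0,0,85]]])

```text
clock: 26.3
eef_pos: [0.4332, 0.2858, 0.1551]
tool_rot: [0.566, 0.824, -0.011, -0.006]
ft_force: [-0.0, 0.2, -0.2]
grip_width: 0.0852
```

```bash
python3 look.py w14 rack; python3 plan.py 433 309 60 111.8 85 35
```

```text
rack 0.87 [ 77. 204.] 19684 [266.7 236.5 135.   76.9 -77.3]
rack 0.76 [542.  41.] 12199 [509.9 452.8  80.9  67.2  72.8]
at [434.  285.4 155.2] yaw 110.9 q [ 0.58  0.34 -0.06  1.19  0.    1.79] w 84.7
[8.1, 3.5, 33.9, -1.3, 0.1, -0.9, 85.0]
[8.0, 2.8, 34.0, 0.0, 0.0, 0.0, 85.0]
[6.4, 2.3, 27.1, 0.0, 0.0, 0.0, 85.0]
```

Run:
```python
from h import *
T=tool();im=camera("wrist");cv2.imwrite("pics/w14.png",im[:,:,::-1])
for d in masks_of("rack","wrist"):print(round(d["conf"],2),np.round(d["at"]),rect(d["pixels"],.025,"wrist",T))
```

```text
0.87 [ 78. 204.] [264.3 234.3 135.7  76.6 -77.3]
0.77 [540.  40.] [511.8 454.3  81.8  68.1  73.5]
0.67 [334. 198.] [432.  305.1 134.5  65.6 -68.6]
```

View pics/w14.png

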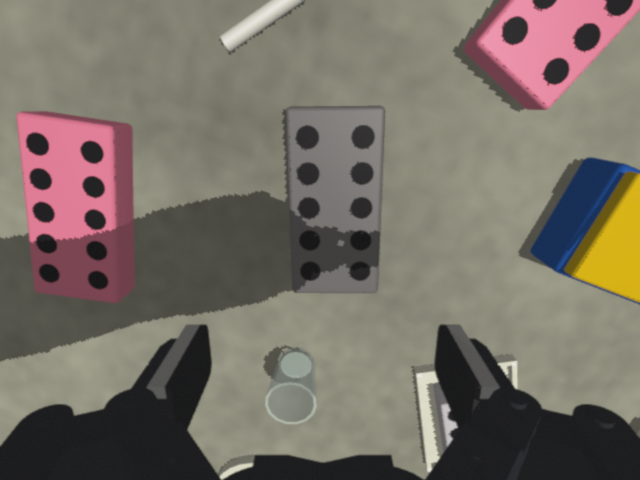

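Rack corners at (286,107), (384,106), (377,292), (293,292), aligned to the tool and clear of neighbours. Descend.

Emit:
jog_arm(deltas=[[[8,3,34,-1.3,0.1,-0.5,85],[8,3,34,0,0,0,85],[5,1,30,0,0,0,85],[0,0,10,0,0,0,85],[0,0,0,0,0,0,85]]])

```text
clock: 27.0
eef_pos: [0.4404, 0.3053, 0.0456]
tool_rot: [0.568, 0.823, 0.003, 0.002]
ft_force: [-0.3, -0.6, 0.4]
grip_width: 0.0847
```

```bash
python3 plan.py 432.5 307 10 111.5 85 12
```

```text
at [440.4 305.3  45.6] yaw 110.8 q [ 0.61  0.46 -0.2   0.91 -0.    1.81] w 84.7
[1.4, -2.3, 11.7, 0.4, 0.0, -0.7, 85.0]
[1.5, -2.3, 11.7, 0.0, 0.0, 0.0, 85.0]
[1.5, -2.2, 11.7, 0.0, 0.0, 0.0, 85.0]
[0.0, -0.1, 0.5, 0.0, 0.0, 0.0, 85.0]
```

Emit:
jog_arm(deltas=[[[3,-5,6,0.4,0,-0.7,85],[2,-3,6,0,0,0,85],[0,0,12,0,0,0,85],[0,0,8,0,0,0,85],[0,0,0,0,0,0,85]]])

```text
clock: 27.5
eef_pos: [0.4341, 0.308, 0.0152]
tool_rot: [0.563, 0.826, 0.003, 0.001]
ft_force: [0.2, 0.4, -0.6]
grip_width: 0.0852
```

```bash
python3 plan.py 432.5 307 10 111.5 85 12
```

```text
at [434.1 308.   15.2] yaw 111.4 q [ 0.62  0.49 -0.24  0.83 -0.    1.81] w 85.2
[-0.3, -1.9, 5.2, 0.4, -0.1, -0.1, 85.0]
```

Emit:
jog_arm(deltas=[[[-0.3,-2,6,0.4,-0.1,0,85],[0,0,0,0,0,0,75],[0,0,0,0,0,0,62],[0,0,0,0,0,0,56],[0,0,0,0,0,0,54]]])

```text
clock: 28.0
eef_pos: [0.4327, 0.3073, 0.0095]
tool_rot: [0.563, 0.826, 0.0, 0.0]
ft_force: [0.4, 0.1, -1.8]
grip_width: 0.0624
```

Emit:
jog_arm(deltas=[[[0,0,0,0,0,0,54],[0,0,-8,0,0,0,54],[0,0,-20,0,0,0,54],[0,0,-35,0,0,0,54],[0,0,-40,0,0,0,54]]])

```text
clock: 28.5
eef_pos: [0.4276, 0.3037, 0.1093]
tool_rot: [0.563, 0.826, -0.008, -0.003]
ft_force: [1.0, 0.9, -2.2]
grip_width: 0.0626
```

```bash
python3 plan.py 450 150 145 116 54 40
```

```text
at [427.6 303.7 109.3] yaw 111.5 q [ 0.62  0.39 -0.12  1.08 -0.    1.81] w 62.6
[-38.0, -9.0, -8.6, -0.9, 0.2, -4.5, 54.0]
[-37.1, -11.8, -9.0, 0.0, 0.0, 0.0, 54.0]
[-37.1, -11.8, -8.9, 0.0, 0.0, 0.0, 54.0]
[-36.6, -11.7, -8.8, 0.0, 0.0, 0.0, 54.0]
```

```bash
python3 plan.py 615 -118 155 120.7 54 42
```

```text
at [427.6 303.7 109.3] yaw 111.5 q [ 0.62  0.39 -0.12  1.08 -0.    1.81] w 62.6
[-41.8, 1.8, -4.0, -0.9, 0.2, -8.5, 54.0]
[-41.6, -4.4, -4.2, 0.0, 0.0, -0.8, 54.0]
[-41.5, -4.9, -4.1, 0.0, 0.0, 0.0, 54.0]
[-41.5, -4.9, -4.2, 0.0, 0.0, 0.0, 54.0]
[-41.5, -5.0, -4.1, 0.0, 0.0, 0.0, 54.0]
[-41.5, -4.9, -4.2, 0.0, 0.0, 0.0, 54.0]
[-41.5, -5.0, -4.1, 0.0, 0.0, 0.0, 54.0]
[-41.5, -4.9, -4.2, 0.0, 0.0, 0.0, 54.0]
[-41.5, -5.0, -4.1, 0.0, 0.0, 0.0, 54.0]
[-41.5, -4.9, -4.2, 0.0, 0.0, 0.0, 54.0]
[-41.5, -5.0, -4.1, 0.0, 0.0, 0.0, 54.0]
[-1.6, -0.2, -0.2, 0.0, 0.0, 0.0, 54.0]
```

Emit:
jog_arm(deltas=[[[-35,2,-8,-0.9,0.2,-8.5,54],[-41,-4.4,-8,0,0,-0.8,54],[-41.5,-5,-4,0,0,0,54],[-41.5,-5,-4,0,0,0,54],[-41.5,-5,-4,0,0,0,54]]])

```text
clock: 29.0
eef_pos: [0.516, 0.1224, 0.1478]
tool_rot: [0.486, 0.874, 0.008, 0.004]
ft_force: [0.0, 0.3, -1.8]
grip_width: 0.0626
```

Emit:
jog_arm(deltas=[[[-41.5,-5,-4,0,0,0,54],[-41.5,-5,-4,0,0,0,54],[-41.5,-5,-4,0,0,0,54],[-41.5,-5,-4,0,0,0,54],[-41.5,-5,-4,0,0,0,54]]])

```text
clock: 29.5
eef_pos: [0.6055, -0.0756, 0.1704]
tool_rot: [0.486, 0.874, 0.008, 0.004]
ft_force: [-0.4, 0.2, -2.6]
grip_width: 0.0626
```

```bash
python3 plan.py 612 -113 150 120.7 54 42
```

```text
at [605.5 -75.6 170.4] yaw 121.9 q [-0.13  0.48  0.19  1.27  0.01  0.88] w 62.6
[-34.3, -14.2, 19.6, 1.0, -0.1, 1.2, 54.0]
[-1.0, -0.3, 0.5, 0.0, 0.0, 0.0, 54.0]
```

Emit:
jog_arm(deltas=[[[-27,-12,15,1,-0.1,1.2,54],[0,0,0,0,0,0,54],[0,0,0,0,0,0,54],[0,0,0,0,0,0,54]]])

```text
clock: 29.9
eef_pos: [0.6113, -0.1121, 0.156]
tool_rot: [0.499, 0.867, -0.0, 0.002]
ft_force: [0.0, 1.2, -2.2]
grip_width: 0.0627
```

```bash
python3 look.py w15 long_tray; python3 plan.py 623 -133 70 120.6 54 35
```

```text
long_tray 0.56 [324. 156.] 1949 [583.4 -69.   91.5  11.2  30.1]
at [ 611.6 -111.5  156.5] yaw 120.2 q [-0.18  0.52  0.22  1.27 -0.    0.86] w 62.5
[-9.4, -0.5, 33.7, 0.1, 0.2, -0.4, 54.0]
[-9.5, -0.4, 33.7, 0.0, 0.0, 0.0, 54.0]
[-5.3, -0.3, 19.1, 0.0, 0.0, 0.0, 54.0]
```

View pics/w15.png

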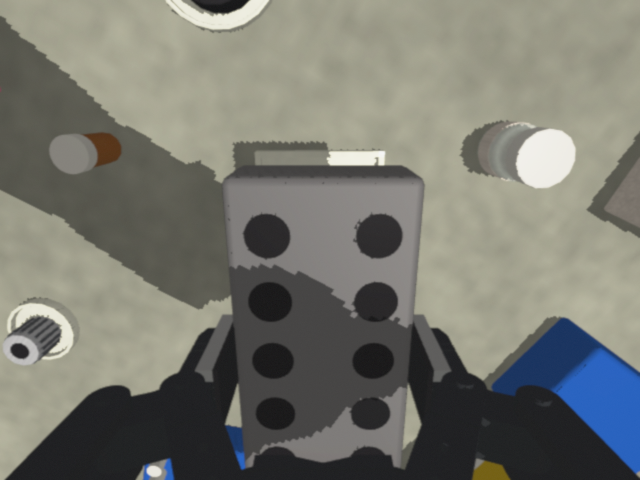

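Tray's far edge runs from (255,152) to (385,152), putting its centre at about (621.5,−133). I'll check the blue box clearance on the right before going down.

```bash
python3 - <<'E'
from h import *
T=tool();y=np.array([np.sin(np.radians(120.6)),-np.cos(np.radians(120.6))]);x=np.array([-y[1],y[0]])
for n,uv,z in(("wrist",(492,385),.0),("wrist",(492,385),.05),("wrist",(562,318),.05),("scene",(126,338),.035),("scene",(163,310),.035)):
    p=proj(uv,z,n,T)[0]*1000;d=p-[621.5,-133];print(n,z,p.round(),"along x,y of tool",(d@x).round(),(d@y).round())
E
python3 plan.py 621.5 -133 60 120.6 54 35
```

```text
wrist 0.0 [ 820. -166.] along x,y of tool -129.0 154.0
wrist 0.05 [ 778. -144.] along x,y of tool -90.0 129.0
wrist 0.05 [785. -74.] along x,y of tool -33.0 171.0
scene 0.035 [ 914. -191.] along x,y of tool -199.0 222.0
scene 0.035 [ 815. -161.] along x,y of tool -123.0 153.0
at [ 611.6 -111.5  156.5] yaw 120.2 q [-0.18  0.52  0.22  1.27 -0.    0.86] w 62.5
[-8.2, -0.9, 34.0, 0.1, 0.2, -0.4, 54.0]
[-8.3, -0.9, 34.0, 0.0, 0.0, 0.0, 54.0]
[-7.0, -0.7, 28.5, 0.0, 0.0, 0.0, 54.0]
```

Clearance exceeds 120 mm.

Emit:
jog_arm(deltas=[[[-8.5,-1,34,0.1,0.2,-0.4,54],[-8.5,-1,34,0,0,0,54],[-6,-1,25,0,0,0,54],[0,0,8,0,0,0,54],[0,0,0,0,0,0,54]]])

```text
clock: 30.5
eef_pos: [0.624, -0.1269, 0.058]
tool_rot: [0.491, 0.871, 0.002, 0.004]
ft_force: [0.4, -0.2, -1.9]
grip_width: 0.0627
```

```bash
python3 plan.py 621.5 -133 20 120.6 54 12
```

```text
at [ 624.  -126.9   58. ] yaw 121.2 q [-0.2   0.62  0.12  1.06  0.    0.82] w 62.7
[-1.2, -1.7, 11.8, 0.4, 0.2, 0.6, 54.0]
[-1.2, -1.7, 11.8, 0.0, 0.0, 0.0, 54.0]
[-1.3, -1.6, 11.8, 0.0, 0.0, 0.0, 54.0]
[-0.2, -0.4, 2.6, 0.0, 0.0, 0.0, 54.0]
```

Emit:
jog_arm(deltas=[[[-2,-2.5,13,0.4,0.2,0.6,54],[-2,-2.5,12,0,0,0,54],[-1.5,-2,8,0,0,0,54],[0,0,3,0,0,0,54],[0,0,0,0,0,0,54]]])

```text
clock: 31.0
eef_pos: [0.6233, -0.1344, 0.0237]
tool_rot: [0.495, 0.869, 0.001, 0.003]
ft_force: [0.0, -0.1, -1.6]
grip_width: 0.0627
```

```bash
python3 plan.py 621.5 -133 14 120.6 54 12
```

```text
at [ 623.3 -134.4   23.7] yaw 120.7 q [-0.21  0.65  0.09  1.    0.    0.82] w 62.7
[2.2, -0.8, 9.7, 0.3, 0.3, 0.1, 54.0]
```

Emit:
jog_arm(deltas=[[[1.5,-1,5,0.3,0.3,0,54],[0,0,3,0,0,0,54],[0,0,1.5,0,0,0,54],[0,0,0,0,0,0,54]]])

```text
clock: 31.4
eef_pos: [0.6224, -0.1339, 0.0145]
tool_rot: [0.495, 0.869, 0.0, 0.0]
ft_force: [-0.6, 1.1, -2.0]
grip_width: 0.0628
```

Emit:
jog_arm(deltas=[[[0,0,1,0,0,0,54],[0,0,1,0,0,0,54]]])

```text
clock: 31.6
eef_pos: [0.6227, -0.1339, 0.0136]
tool_rot: [0.495, 0.869, 0.0, 0.001]
ft_force: [-3.0, 1.5, 7.8]
grip_width: 0.0628
```

Contact. Release gently and rise.

Emit:
jog_arm(deltas=[[[0,0,0,0,0,0,66],[0,0,0,0,0,0,72],[0,0,0,0,0,0,78],[0,0,0,0,0,0,79],[0,0,0,0,0,0,79]]])

```text
clock: 32.1
eef_pos: [0.6244, -0.1343, 0.0151]
tool_rot: [0.495, 0.869, 0.001, 0.003]
ft_force: [0.2, 0.1, -0.4]
grip_width: 0.079
```

Emit:
jog_arm(deltas=[[[0,0,-15,0,0,0,79],[0,0,-35,0,0,0,79],[0,0,-45,0,0,0,79],[0,0,-45,0,0,0,79],[0,0,-40,0,0,0,79]]])

```text
clock: 32.6
eef_pos: [0.618, -0.133, 0.1909]
tool_rot: [0.495, 0.869, -0.002, -0.007]
ft_force: [1.3, 0.2, 0.1]
grip_width: 0.0792
```

Emit:
jog_arm(deltas=[[[0,0,0,0,0,0,79],[0,0,0,0,0,0,79]]])

```text
clock: 32.8
eef_pos: [0.622, -0.1339, 0.1992]
tool_rot: [0.495, 0.869, 0.0, 0.0]
ft_force: [-0.7, -0.0, -1.3]
grip_width: 0.0789
```

Run:
```python
from h import *
T=tool();w=camera("wrist");s=camera("side")
cv2.imwrite("pics/end.png",np.vstack([cv2.resize(w[:360,60:],(580,360))[:300,:580],s[150:350,30:610]])[:,:,::-1])
for n,z in(("rack",.034),("long_tray",.009)):
  for d in masks_of(n,"wrist")[:2]:print(n,d["conf"],rect(d["pixels"],z,"wrist",T))
for t,z in(("jar",.03),("beaker",.026)):
  for d in masks_of(t,"side")[:1]:print(t,round(d["conf"],2),(proj(d["at"],z,"side")*1000).round())
```

```text
rack 0.77 [ 375.8 -130.    47.2   25.7  -74.1]
rack 0.68 [ 621.9 -132.9  131.2   63.2  -59.3]
long_tray 0.64 [ 622.1 -134.1  159.8   92.8  -59.6]
jar 0.94 [[697.  13.]]
beaker 0.67 [[460. 148.]]
```

Run:
```python
from h import *
a=cv2.imread("pics/side0.png")[:,:,::-1].astype(int);s=camera("side").astype(int)
for t in("jar","beaker","nut","rotor","block"):
  for d in masks_of(t,"side")[:1]:
    r,c=np.where(d["pixels"]);print(t,round(d["conf"],2),"cols",c.min(),c.max(),"rows",r.min(),r.max(),"diff",abs(a-s)[d["pixels"]].mean().round(1))
T=tool();camera("wrist")
for d in masks_of("jar","wrist")[:1]:print("jar wrist",d["conf"],np.round(d["at"]),(proj(d["at"],.05,"wrist",T)*1000).round())
b=camera("scene").astype(int);a=cv2.imread("pics/scene0.png")[:,:,::-1].astype(int)
for n,(u,v) in(("jar",(250,295)),("beaker",(348,249))):
  print(n,"scene diff",abs(a-b)[v-12:v+12,u-8:u+8].mean().round(1))
```

```text
jar 0.92 cols 253 270 rows 200 230 diff 6.4
beaker 0.95 cols 306 328 rows 274 308 diff 6.3
nut 0.54 cols 403 415 rows 185 199 diff 77.1
rotor 0.68 cols 335 362 rows 239 263 diff 121.5
block 0.82 cols 227 259 rows 250 286 diff 72.9
jar wrist 0.66 [506. 118.] [[691.  -1.]]
jar scene diff 6.4
beaker scene diff 6.4
```

The jar and beaker pixels are unchanged between the first and last pictures apart from noise. The arm is clear of everything, so I'm handing in.

```bash
python3 -c "from workcell import *;print(job_done())"
```

```text
the job is handed in; nothing more can be done
None
```

I took the pile apart from the top down and set each part in its own place: nut, rotor, block, then rack. I lowered each part until it touched the floor of its dish or tray before letting go. The job was handed in at about 33 s of the 120 s allowed.

**Nut, rotor and block:** I viewed wrist pictures right after each release. All three stood upright or flat inside their rims. The nut measured within about 2 mm of its dish centre, and so did the rotor. The block's network fix failed because it matched the rotor instead, so its place was judged from the picture alone.

**Rack:** The networks put it at (621.9, −132.9) mm, with the tray at (622.1, −134.1) mm. Their angles agree within 0.3°. I couldn't view the final picture because the viewer limit was reached, so this check is numbers only.

**Jar and beaker:** Both cameras show them unchanged from the first pictures, apart from noise. One network fix put the jar 12 mm off, but the picture comparison did not support that.

The highest force I saw was about 17 N, when the nut touched down. The hand-in gave no verdict.

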